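# Refit the filter and snap the hood shut on a bench dust extractor

### The arm

A 6-joint arm with a two-finger parallel gripper is mounted at the origin on a cart in front of the work surface, level with it; the furniture and walls round the work are solid. World frame = base frame: x ahead of the robot, y to its left, z up, the work surface at z = 0. Lengths are in m, angles in rad, forces in N, time in s.
With the tool pointing down it reaches from about 0.225 to 0.875 m from the base axis. Payload 3.4 kg.
Tool frame: the origin (TCP) lies on the centre line of the jaws, within the pads' length; the fingertips stand 11 mm ahead of it and the grasp point (between the pads) lies 8 mm behind it; z points along the fingers, y is the line along which they close (so a half turn about z gives the same grasp; the last joint's range is limited). The gripper opens to 85 mm and grips with 20 to 120 N. Pads are 22 mm wide; open, the fingers measure 114 mm over their backs; the gripper's body (76 mm by 85 mm) begins 54 mm behind the grasp point. The pads swing forward as they close: fully open they stand 13 mm farther back than shut.
Start: joints at [1.048, 0.276, 1.505, -0, 1.361, -0.121], TCP at [0.225, 0.529, 0.242] pointing down, gripper open.
Joint ranges: [-2.89, 2.89], [-0.75, 2.08], [0.22, 2.7], [-1.18, 4.32], [0.11, 2.71], [-2.7, 2.7]. Speed limits (rad/s): [2.57, 2.57, 3.14, 3.14, 3.14, 3.14].

### API

Orientations are given as a unit quaternion [w, x, y, z].
In Python, from rig import manip, eyes, job gives the robot as it stands.
- The arm moves only by the tool drive_tool, never from a script. Its argument "rows" is a list of rows, each a list of 3 entries, a list of its own where there are three numbers: the turn, a rotation vector about the world's x, y, z in rad, then the shift along the world's x, y, z in cm, then the finger opening in cm, from 0 to 8.54. A call has 1 to 8 rows; each row shifts and turns the commanded pose from where the row before left it; what a row does not reach is not made up. A row lasts 1/8 s, in which the tool goes at most 62.5 mm and 10.7 degrees, less where a joint would pass 70% of its speed; a pose out of reach is approached as far as the arm can. A call is refused whole if a number of a shift passes 6.25 or a number of a turn 0.188, either way. A call with a gripper value outside its range is refused whole. The fingers move at their own pace and stop on an object; "force" is the grip in N (left out, the last holds). Time passes only in rows, so rows that do not move let the fingers close. It gives the time, the measured TCP pose, the force, the opening and the grip force at its end, in the units of the state.
- manip.get_state(): the state, without advancing time (a new reading comes with each control period).
- eyes.get_image(name): name is "side" or "top" or "wrist"; returns the picture (400x640x3 uint8, red, green, blue); there is no depth.
- eyes.get_calibration(name): a dict with "camera_matrix" (3x3 intrinsics, pixels), "view" (4x4, takes a point from world to camera coordinates). Camera axes: x right, y up, looking along -z (the intrinsics and any distortion apply to the point x, -y, -z); pixel columns grow to the right and rows downward; lengths in m; the calibration is good to about 2 mm. A picture is of the moment at which its call begins: read the wrist's pose just before it. get_calibration takes no time and is no camera call; for the wrist camera it gives the pose at the moment of the call.
- job.sign_off(): hands the job in; it is judged then, once.
The state is a dict: "clock": time; "qpos": joint angles; "qd": joint speeds; "effort": joint torques, N m; "position": TCP position; "ee_rot": TCP orientation; "contact_force": force on the tool from outside, world axes, zero at the start; "moment": the same for the moment, N m; "width": finger opening in m; "gripper_force": force on a finger pad.
Only numpy, scipy, OpenCV 4.12 (cv2) and the standard library are available. Lean on these libraries where they do the work, as an engineer would, in place of code of your own. Each camera call takes 0.05 s, during which the arm holds its last target. There are 200 camera calls.

### The job

Put the clean white filter fully home in the open bay of the dust extractor. Then hook the orange hood's front lip into the two slots at the low end of the bay and swing it down over the filter until the red catch snaps over its rear ledge and it lies flat on the deck. Leave the spent brown filter, the wooden box and the loose oak strip where they are.

Things in the scene. Friction and masses are not known exactly. Their poses are not given: they have to be found in the camera images.
- extractor: dust extractor (fixed): grey wedge-shaped case, about 190 long, 142 wide, 49 mm high in front and 136 behind. Its flat deck slopes up 25 deg away from its front. Origin on the table under the middle of the bay; x to its back, y to its left, z up. The deck reaches 58 left and 84 mm right of the bay's middle.
- filter_bay: sloping deck with the open bay. Origin in the deck plane, middle of the bay; x up-slope, z square out of the deck. Bay 94 (x) by 54 (y), 16 deep. Low end: two slots at y = +-22, each 22 wide, open from x = -76.5 to -50.5, 16 deep; beyond x = -76.5 the deck is a 6 mm thick roof over the slot, hollow under it to x = -90. The catch's 17 mm high cheeks start at x = 85.
- filter: clean filter to fit: white frame with white pleats, 90 (x) by 50 (y) by 32 mm, 0.11 kg, lying flat; black foot of the lowest 8 mm, tapering to 84 by 44. Origin at the middle of its underside, z up. Home in the bay its underside is on the bay's floor and it stands 16 mm proud of the deck; it fits either way round. The hood has 2 mm to spare above it.
- hood: orange hood, hollow, 150 (x) by 80 (y) by 22 mm, 0.14 kg. Origin: middle of its lower rim; +x to its rear, z up. Black grip rib on top at x = 9..21, 56 long along y, up to z = 40. Rear ledge: tip x = 81, z 0..5, y +-15. Lies on the table tipped 5 deg, hooks down. Shut, its origin and axes agree with the bay's; with hooks in and rear on the catch it is 5 deg open.
- hook_tips (a point): point midway between the tips of the hood's two hooks, at x = -84, z = -10 of the hood. Hooks at y = +-22, 16 wide: legs x = -75..-69 down to z = -12.5, toes forward from there to x = -84, z -12.5..-7.5. They enter the slots with the hood's rear raised about 20 deg from the deck, then go forward (down-slope) under the roof, 1.5 mm below it when shut.
- catch (a joint): travel (m) of the red sprung catch at the deck's high end: 0 sprung home, grows as it is pushed back up-slope. Its slippery nose starts at bay x = 77, y +-12, z 6..22, top sloped, flat below; thumb tab behind it, to z = 30. The hood's ledge drives it back 4 mm and drops below it; about 8 N square down on the hood's rear (x = 55) does it. Home over the shut hood it reads 0.
- timber_stack: fixed stack of timber under blue sheeting in the middle of the table, 0.2 m high, about 420 mm long and 130 wide, running from right-near to left-far, between the hood (on its left) and the extractor and clean filter (on its right). Origin: about its middle, on the table.
- old_filter: spent filter, grey frame with brown pleats, 90 by 50 by 32 mm, lying on the left; stays there. Origin at the middle of its underside
- oilstone_box: closed dark wooden box, 70 by 190 by 45 mm, on the left edge of the table; stays there. Origin at the middle of its underside
- oak_strip_a: loose oak strip, 36 by 170 by 22 mm, on the left; stays there. Origin at the middle of its underside

How it is judged:
By the outcome, as a careful person would: the job done as asked, in the order asked, and still so for the second after the job is handed in, with the robot touching nothing.
It also fails if it takes over 72 s, if anything falls off the work surface, if the arm or the gripper's body presses on something with over 40 N, if the wrist force passes 120 N, or if a joint passes its speed limit or range.

## Working session

There is one attempt and no reset: what is moved stays moved. The work goes in short steps, Python scripts to look and compute and a tool call to move; the robot and the scene stay as the last step left them, time stands still between calls to the robot, and variables do not carry over. Pictures are saved under pics/ and viewed, at most 10 in all, crops included, and the job is handed in when it is done.

Besides the shell and the picture viewer there is one more tool, called after "Emit:" in YAML: its name, and indented under it one key for each argument. drive_tool: Moves the arm, as the interface text tells. Its arguments: {"type":"object","properties":{"rows":{"type":"array"},"force":{"type":"number"}},"required":["rows"]}

```bash
mkdir -p pics; python3 - <<'E'
from rig import manip, eyes, job
import cv2, numpy as np
a=eyes.get_image("top"); b=eyes.get_image("side")
cv2.imwrite("pics/top0.png",a[:,:,::-1]); cv2.imwrite("pics/side0.png",b[:,:,::-1])
for n in("top","side","wrist"):
    c=eyes.get_calibration(n); print(n,{k:np.round(np.array(v),4).tolist() if not isinstance(v,str) else v for k,v in c.items()})
s=manip.get_state(); print(s)
E
```

```text
top {'camera_matrix': [[497.0609, 0.0, 327.6008], [0.0, 497.0609, 208.7503], [0.0, 0.0, 1.0]], 'view': [[-0.065, -0.9979, -0.0032, 0.2737], [0.9757, -0.0642, 0.2093, -0.4912], [-0.209, 0.0104, 0.9779, -1.5254], [0.0, 0.0, 0.0, 1.0]]}
side {'camera_matrix': [[505.9511, 0.0, 327.7255], [0.0, 505.9511, 190.7062], [0.0, 0.0, 1.0]], 'view': [[0.9208, -0.3898, -0.0112, -0.3556], [0.2595, 0.5909, 0.7639, -0.3287], [-0.2912, -0.7063, 0.6453, -1.1316], [0.0, 0.0, 0.0, 1.0]]}
wrist {'camera_matrix': [[298.9581, 0.0, 321.1505], [0.0, 298.9581, 196.1927], [0.0, 0.0, 1.0]], 'view': [[0.3897, 0.9209, -0.0014, -0.5742], [-0.8769, 0.3706, -0.3062, 0.0413], [-0.2815, 0.1205, 0.952, -0.3794], [0.0, 0.0, 0.0, 1.0]]}
{'clock': 0.1, 'qpos': array([ 1.04800626e+00,  2.76492842e-01,  1.50600226e+00,  3.49072661e-06,
        1.36072547e+00, -1.21031534e-01]), 'qd': array([-3.43151287e-04, -4.17066107e-03, -4.32829908e-03, -1.69394411e-03,
        4.47443809e-07,  1.36087594e-04]), 'effort': array([ 2.77917738e-03, -4.17697549e+01, -2.46404296e+01, -1.09212631e-04,
        5.75910788e-03, -2.93539870e-05]), 'position': array([0.22463419, 0.52880267, 0.24155011]), 'ee_rot': array([-2.59138954e-04,  1.99531284e-01,  9.79891119e-01, -7.71607351e-04]), 'contact_force': array([-0.72054979, -0.06989129, -0.44111857]), 'moment': array([ 0.04236797, -0.03672619,  0.00573642]), 'gripper_force': 0.0, 'width': 0.08562345598513935}
```

```bash
ls .
```

```text
pics
```

View pics/top0.png

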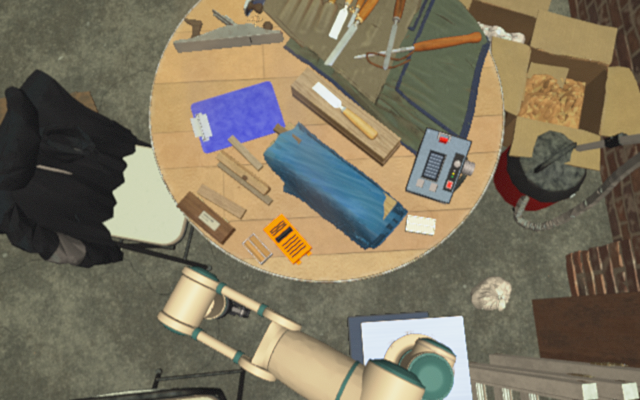

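View pics/side0.png

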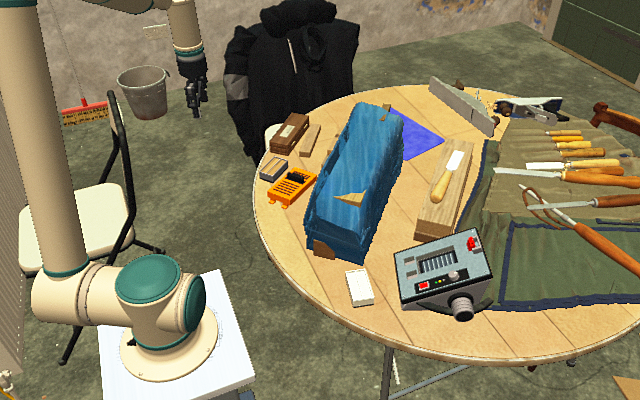

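The top view shows the hood (orange, ~288,240), filter (white, ~420,225), extractor (~440,165, catch at 443,140), and stack (~335,185). The side view shows the same: hood ~290,187, filter ~359,288, extractor ~445,268 and red catch ~473,240. Next I'll zoom in on both.

```bash
cat > h.py <<'E'
import numpy as np, cv2
from rig import manip, eyes, job
from scipy.spatial.transform import Rotation as R
def ray(n,u,v,c=None):
    c=c or eyes.get_calibration(n); K=np.array(c["camera_matrix"]);V=np.array(c["view"])
    d=np.linalg.solve(K,[u,v,1.]); d=V[:3,:3].T@(d*[1,-1,-1]); o=-V[:3,:3].T@V[:3,3]
    return o,d/np.linalg.norm(d)
def onz(n,u,v,z,c=None):
    o,d=ray(n,u,v,c); return o+d*(z-o[2])/d[2]
def tri(p,q):  # p,q=(cam,u,v[,c])
    o,d=ray(*p);e,f=ray(*q)
    t=np.linalg.lstsq(np.c_[d,-f],e-o,rcond=None)[0]
    a,b=o+d*t[0],e+f*t[1]; return (a+b)/2,np.linalg.norm(a-b)
def proj(n,P,c=None):
    c=c or eyes.get_calibration(n); K=np.array(c["camera_matrix"]);V=np.array(c["view"])
    q=(V[:3,:3]@np.atleast_2d(P).T+V[:3,3:4]).T*[1,-1,-1]; q=q@K.T; return q[:,:2]/q[:,2:]
def quat(s): w,x,y,z=s["ee_rot"]; return R.from_quat([x,y,z,w])
def st():
    s=manip.get_state(); print("t",round(s["clock"],2),"p",np.round(s["position"],4),"R\n",np.round(quat(s).as_matrix(),3),"\nF",np.round(s["contact_force"],1),"w",round(s["width"],4),"g",round(s["gripper_force"],1),"q",np.round(s["qpos"],2)); return s
E
python3 - <<'E'
import cv2,numpy as np
t=cv2.imread("pics/top0.png");s=cv2.imread("pics/side0.png")
def c(im,x,y,w,h,k): return cv2.resize(im[y:y+h,x:x+w],None,fx=k,fy=k,interpolation=cv2.INTER_CUBIC)
out=np.zeros((600,800,3),np.uint8)
a=c(t,395,120,100,75,4); out[:300,:400]=a     # extractor top
b=c(s,385,215,133,100,3); out[:300,400:799]=b
d=c(t,250,205,66,66,4.5)[:297,:297]; out[300:597,:297]=d
e=c(s,255,160,66,66,4.5)[:297,:297]; out[300:597,300:597]=e
f=c(s,335,260,50,50,4); out[300:500,600:800]=f
cv2.imwrite("pics/crop0.png",out)
E
```

```text
(no output)
```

View pics/crop0.png

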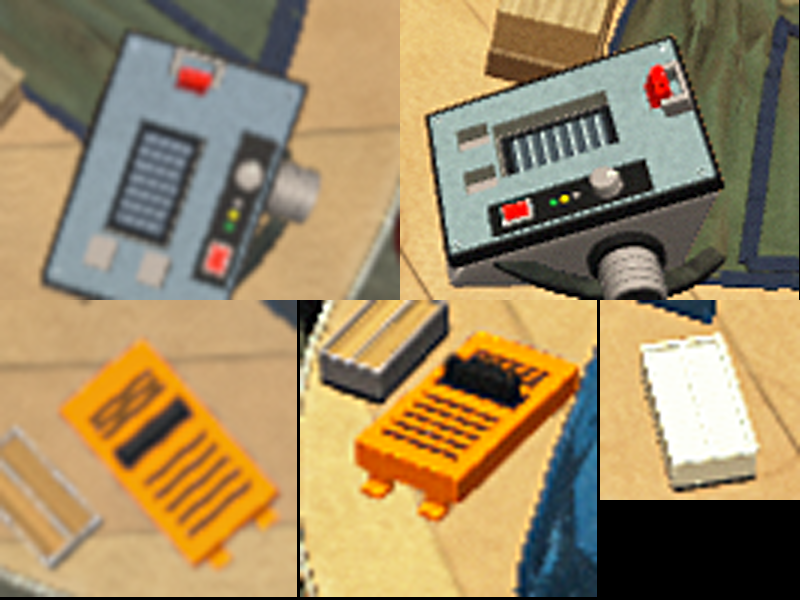

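The crops clearly show the deck with its bay, two pale slots at the low end and the red catch at the high end. The hood's hooks point right and near (top ~220,550 in the crop), and its rib is at ~152,432. The filter lies flat.

```bash
python3 - <<'E'
from h import *
from scipy.optimize import least_squares
T=lambda x,y:("top",395+x/4,120+y/4)
S=lambda x,y:("side",385+(x-400)/3,215+y/3)
# deck points (bay frame mm; None unknown)
obs={"LL":(T(43,283),S(428,115)),"HL":(T(128,33),S(672,37)),"HR":(T(305,85),S(722,187)),
 "bHL":(T(142,123),S(604,92)),"bHR":(T(205,141),S(617,140)),"bLR":(T(166,245),None),"bLL":(T(105,225),S(496,131)),"LR":(None,S(447,255)),
 "s1":(T(101,250),S(473,136)),"s2":(T(152,268),S(481,180))}
for k,(a,b) in obs.items():
    if a and b:
        p,e=tri(a,b); print(k,np.round(p*1e3),round(e*1e3,1))
def pts(k,xl,xh):
    d={"LL":(xl,58),"HL":(xh,58),"HR":(xh,-84),"LR":(xl,-84),"bHL":(47,27),"bHR":(47,-27),"bLR":(-47,-27),"bLL":(-47,27),"s1":(-63.5,22),"s2":(-63.5,-22)}
    return np.array([*d[k],0])/1e3
def frame(x,y,z,yaw): return R.from_euler("z",yaw)*R.from_euler("y",-np.radians(25)),np.array([x,y,z])
def f(q):
    r,o=frame(*q[:4]);e=[]
    for k,ab in obs.items():
        for m in ab:
            if m: e+=list(proj(m[0],r.apply(pts(k,q[4],q[5]))+o)[0]-m[1:])
    return np.array(e)
s=least_squares(f,[.6,-.25,.09,-.2,-105,105],loss="soft_l1"); print(np.round(s.x,4),np.abs(s.fun).max(),np.round(s.fun,1))
# filter, hood
for n,box in(("top",(400,205,445,245)),("side",(335,260,385,315))):
    im=eyes.get_image(n); x0,y0,x1,y1=box; c=im[y0:y1,x0:x1].astype(int)
    m=((c.min(2)>185)&(c.max(2)-c.min(2)<35)).astype(np.uint8)
    cs=max(cv2.findContours(m,0,1)[0],key=cv2.contourArea); b=cv2.boxPoints(cv2.minAreaRect(cs))+[x0,y0]
    print(n,"filter",cv2.contourArea(cs)); P=np.array([onz(n,*p,.032) for p in b]);print(np.round(P*1e3),np.round(P.mean(0)*1e3))
    h=im.astype(int); m=((h[:,:,0]>200)&(h[:,:,1]>90)&(h[:,:,1]<190)&(h[:,:,2]<60)).astype(np.uint8)
    bx=(255,205,320,270) if n=="top" else (255,160,325,215)
    q=np.zeros_like(m);q[bx[1]:bx[3],bx[0]:bx[2]]=m[bx[1]:bx[3],bx[0]:bx[2]]
    cs=max(cv2.findContours(q,0,1)[0],key=cv2.contourArea);print("hood",np.round([onz(n,*p,.028)*1e3 for p in cv2.boxPoints(cv2.minAreaRect(cs))]))
# rib top ends: top crop off(250,205) 4.5 ; canvas y-300
H=lambda x,y:("top",250+x/4.5,205+(y-300)/4.5)
G=lambda x,y:("side",255+(x-300)/4.5,160+(y-300)/4.5)
r=[onz(*H(180,406),.045),onz(*H(125,460),.045)];print("rib",np.round(np.array(r)*1e3))
print("rib side",[np.round(onz(*G(*p),.045)*1e3) for p in((449,362),(518,378))])
print("stack",[np.round(onz("top",*p,.2)*1e3) for p in((272,128),(265,150),(365,247),(405,210))])
E
```

```text
LL [555. -14.  48.] 8.2
HL [729. -85. 134.] 5.9
HR [ 680. -220.  123.] 3.2
bHL [664. -94. 107.] 6.4
bHR [ 645. -141.  108.] 5.0
bLL [592. -64.  65.] 1.2
s1 [573. -60.  62.] 2.6
s2 [ 557. -100.   59.] 3.7
[ 6.189000e-01 -1.018000e-01  8.660000e-02 -3.947000e-01 -9.789240e+01
  1.077755e+02] 2.938646101511438 [ 0.  -2.2 -0.3  0.8  0.5 -1.5 -0.3  0.8  0.2 -0.5 -1.9 -2.9 -0.1 -2.3
  0.1 -0.2  0.7 -1.5  0.4  1.1  0.1  0.7 -0.9  0.4 -1.8 -1.3 -0.   0.6
 -0.1 -0.5 -0.4  0.6  0.4 -0.7 -0.6  0.1]
top filter 370.0
[[ 426.   -1.   32.]
 [ 476.  -13.   32.]
 [ 457. -101.   32.]
 [ 408.  -88.   32.]] [442. -51.  32.]
hood [[460. 453.  28.]
 [509. 392.  28.]
 [383. 293.  28.]
 [335. 354.  28.]]
side filter 553.0
[[ 430.   -6.   32.]
 [ 483.  -11.   32.]
 [ 457. -104.   32.]
 [ 408.  -98.   32.]] [444. -55.  32.]
hood [[343. 362.  28.]
 [498. 472.  28.]
 [510. 378.  28.]
 [360. 279.  28.]]
rib [[454. 364.  45.]
 [418. 404.  45.]]
rib side [array([426., 396.,  45.]), array([462., 362.,  45.])]
stack [array([733., 392., 200.]), array([665., 415., 200.]), array([359., 144., 200.]), array([458.,  21., 200.])]
```

Emit:
drive_tool:
  rows:
    - [[0, 0, -0.115], [1.8, -4.85, 3], 8.5]
    - [[0, 0, -0.115], [1.8, -4.85, 3], 8.5]
    - [[0, 0, -0.115], [1.8, -4.85, 3], 8.5]
    - [[0, 0, -0.115], [1.8, -4.85, 0], 8.5]
    - [[0, 0, -0.115], [1.8, -4.85, 0], 8.5]
    - [[0, 0, -0.115], [1.8, -4.85, 0], 8.5]
    - [[0, 0, -0.115], [1.8, -4.85, 0], 8.5]
    - [[0, 0, -0.115], [1.8, -4.85, 0], 8.5]

```text
clock: 1.2
position: [0.3691, 0.1397, 0.3324]
ee_rot: [0.0, 0.615, 0.788, 0.0]
contact_force: [0.9, -0.1, -0.0]
width: 0.0851
gripper_force: 0.0
```

Emit:
drive_tool:
  rows:
    - [[0, 0, -0.115], [1.8, -4.85, 0], 8.5]
    - [[0, 0, -0.115], [1.8, -4.85, 0], 8.5]
    - [[0, 0, -0.115], [1.8, -4.85, 0], 8.5]
    - [[0, 0, -0.115], [1.8, -4.85, 0], 8.5]
    - [[0, 0, 0], [0, 0, 0], 8.5]
    - [[0, 0, 0], [0, 0, 0], 8.5]

```text
clock: 1.95
position: [0.4405, -0.0525, 0.332]
ee_rot: [-0.001, 0.778, 0.629, -0.0]
contact_force: [0.3, -0.4, 0.3]
width: 0.0848
gripper_force: 0.0
```

```bash
python3 - <<'E'
from h import *
s=st(); c=eyes.get_calibration("wrist"); a=eyes.get_image("wrist"); cv2.imwrite("pics/w1.png",a[:,:,::-1])
import pickle; pickle.dump(c,open("w1.pkl","wb"))
print(np.round(proj("wrist",[[.442,-.052,.032],[.62,-.1,.09]],c)))
E
```

```text
t 1.95 p [ 0.4405 -0.0525  0.332 ] R
 [[ 0.21   0.978 -0.001]
 [ 0.978 -0.21   0.001]
 [ 0.001 -0.001 -1.   ]] 
F [ 0.3 -0.4  0.3] w 0.0848 g 0.0 q [-0.28  0.03  1.59  0.    1.52 -0.07]
[[322. 156.]
 [466. 172.]]
```

View pics/w1.png

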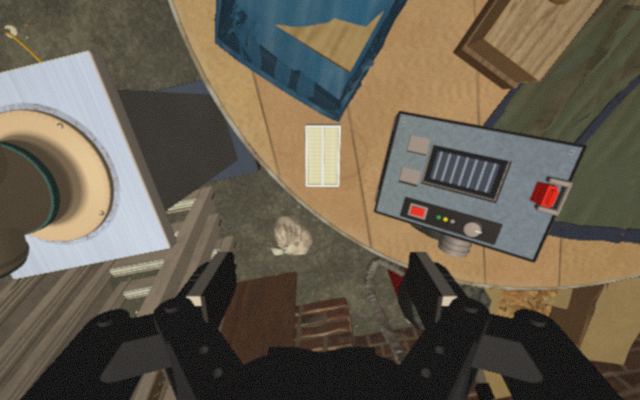

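The wrist view shows the filter square to the picture at ~(322,156), exactly as predicted. The deck corners are at ~(400,112), (584,147), (536,261) and (376,211), and the bay's middle is at ~(467,173).

```bash
cat > fit.py <<'E'
from h import *
from scipy.optimize import least_squares
D={"LL":(-1,58),"HL":(1,58),"HR":(1,-84),"LR":(-1,-84),"bHL":(47,27),"bHR":(47,-27),"bLR":(-47,-27),"bLL":(-47,27),"s1":(-63.5,22),"s2":(-63.5,-22)}
def fr(q): return R.from_euler("z",q[3])*R.from_euler("y",-np.radians(25)),np.array(q[:3])
def pt(k,q):
    x,y=D[k]; x={-1:q[4],1:q[5]}.get(x,x) if k in("LL","HL","HR","LR") else x
    return np.array([x,y,0])/1e3
def fit(obs,calib,w):
    def f(q):
        r,o=fr(q); return np.concatenate([w[c]*(proj(c[:5] if c[0]=="w" else c,r.apply(pt(k,q))+o,calib[c])[0]-uv) for c,k,uv in obs])
    return least_squares(f,[.62,-.1,.09,-.395,-98,108],loss="soft_l1")
E
python3 - <<'E'
from fit import *
import pickle
c=pickle.load(open("w1.pkl","rb")); im=cv2.imread("pics/w1.png"); g=cv2.cvtColor(im,6)
P={"LL":(400,112),"HL":(584,147),"HR":(536,261),"LR":(376,211),"bLL":(428,145),"bHL":(510,161),"bHR":(500,202),"bLR":(422,185),"s1":(418.5,144),"s2":(410.5,176)}
k=list(P); uv=np.array([P[i] for i in k],np.float32)
cv2.cornerSubPix(g,uv[:8].reshape(-1,1,2),(4,4),(-1,-1),(3,30,.01)); sp=cv2.cornerSubPix(g,uv[:8].reshape(-1,1,2).copy(),(4,4),(-1,-1),(3,30,.01)).reshape(-1,2)
print(np.round(sp,1).tolist()); uv[:8]=sp
T=lambda x,y:(395+x/4,120+y/4); S=lambda x,y:(385+(x-400)/3,215+y/3)
tp={"LL":T(43,283),"HL":T(128,33),"HR":T(305,85),"s1":T(101,250),"s2":T(152,268)}
sd={"LL":S(428,115),"HL":S(672,37),"HR":S(722,187),"LR":S(447,255),"s1":S(473,136),"s2":S(481,180)}
obs=[("wrist",a,b) for a,b in zip(k,uv)]+[("top",a,np.array(b)) for a,b in tp.items()]+[("side",a,np.array(b)) for a,b in sd.items()]
cal={"wrist":c,"top":eyes.get_calibration("top"),"side":eyes.get_calibration("side")}
for w in({"wrist":1,"top":1,"side":1},{"wrist":1,"top":.0,"side":1},{"wrist":1,"top":0,"side":0}):
    s=fit(obs,cal,w); print(np.round(s.x,4)); print(np.round(s.fun[:20].reshape(-1,2),1).tolist())
m=((im.min(2)>170)).astype(np.uint8); m[:110]=0;m[200:]=0;m[:,:290]=0;m[:,350:]=0
b=cv2.boxPoints(cv2.minAreaRect(max(cv2.findContours(m,0,1)[0],key=cv2.contourArea)))
F=np.array([onz("wrist",*p,.032,c) for p in b])*1e3; print(np.round(F,1).tolist(),np.round(F.mean(0),1))
E
```

```text
[[399.20001220703125, 110.9000015258789], [583.2999877929688, 147.39999389648438], [533.5999755859375, 261.70001220703125], [373.6000061035156, 211.1999969482422], [428.0, 145.0], [510.3999938964844, 161.60000610351562], [500.0, 202.0], [418.8999938964844, 184.1999969482422]]
[ 6.173000e-01 -1.015000e-01  8.760000e-02 -3.892000e-01 -9.864870e+01
  1.081384e+02]
[[0.0, 2.0], [0.7, 0.3], [-0.3, -1.6], [1.1, -1.0], [3.8, -0.8], [1.2, -0.1], [-4.4, 1.2], [1.4, -1.1], [-0.4, 1.2], [-1.2, 0.5]]
[ 6.175000e-01 -1.016000e-01  8.740000e-02 -3.901000e-01 -9.850190e+01
  1.084415e+02]
[[0.3, 2.1], [1.0, 0.5], [-0.1, -1.5], [1.2, -1.0], [3.9, -0.8], [1.2, -0.0], [-4.4, 1.2], [1.5, -1.1], [-0.3, 1.1], [-1.1, 0.5]]
[ 6.152000e-01 -1.001000e-01  9.200000e-02 -3.894000e-01 -9.794890e+01
  1.070978e+02]
[[-0.4, 1.5], [0.9, -0.2], [-0.7, -0.8], [0.4, -0.5], [3.2, -1.1], [1.5, -0.2], [-4.2, 1.6], [0.7, -0.9], [-1.1, 0.9], [-2.0, 0.6]]
[[427.6, -5.3, 32.0], [475.9, -15.6, 32.0], [459.3, -101.9, 32.0], [407.9, -91.0, 32.0]] [442.7 -53.4  32. ]
```

Emit:
drive_tool:
  rows:
    - [[0, 0, 0], [0.2, -0.1, -6], 8.5]
    - [[0, 0, 0], [0, 0, -6], 8.5]
    - [[0, 0, 0], [0, 0, -6], 8.5]
    - [[0, 0, 0], [0, 0, -6], 8.5]
    - [[0, 0, 0], [0, 0, -4], 8.5]
    - [[0, 0, 0], [0, 0, -2.4], 8.5]
    - [[0, 0, 0], [0, 0, 0], 8.5]
    - [[0, 0, 0], [0, 0, 0], 5]
  force: 40

```text
clock: 3.0
position: [0.4437, -0.0532, 0.0294]
ee_rot: [0.001, 0.777, 0.629, 0.001]
contact_force: [0.5, 0.5, 0.5]
width: 0.0694
gripper_force: 0.0
```

Emit:
drive_tool:
  rows:
    - [[0, 0, 0], [0, 0, 0], 4]
    - [[0, 0, 0], [0, 0, 0], 4]
    - [[0, 0, 0], [0, 0, 0], 4]
    - [[0, 0, 0], [0, 0, 0], 4]
    - [[0, 0, 0], [0, 0, 3], 4]
    - [[0, 0, 0], [0, 0, 0], 4]

```text
clock: 3.75
position: [0.4449, -0.0543, 0.0605]
ee_rot: [0.003, 0.778, 0.629, 0.002]
contact_force: [-0.3, 0.4, -1.2]
width: 0.0483
gripper_force: 42.8
```

Emit:
drive_tool:
  rows:
    - [[0, 0, 0.174], [0, -1, 5.5], 4]
    - [[0, 0, 0.174], [0, -1, 5.5], 4]
    - [[0, 0, 0.174], [2.3, -0.2, 1], 4]
    - [[0, 0, 0.174], [2.3, -0.2, 1], 4]
    - [[0, 0, 0.174], [2.3, -0.2, 1], 4]
    - [[0, 0, 0.174], [2.3, -0.2, 0], 4]
    - [[0, 0, 0.174], [2.3, -0.2, 0], 4]
    - [[0, 0, 0.174], [2.3, -0.2, 0], 4]

```text
clock: 4.75
position: [0.5812, -0.0858, 0.1973]
ee_rot: [-0.001, 0.191, 0.982, 0.0]
contact_force: [-0.8, -0.4, -2.2]
width: 0.0489
gripper_force: 42.9
```

Emit:
drive_tool:
  rows:
    - [[-0.055, -0.134, 0], [0, 0, 0], 4]
    - [[-0.055, -0.134, 0], [0, 0, 0], 4]
    - [[-0.056, -0.135, 0], [0, 0, 0], 4]
    - [[0, 0, 0], [0, 0, 0], 4]
    - [[0, 0, 0], [0, 0, 0], 4]

```text
clock: 5.38
position: [0.5822, -0.0861, 0.1991]
ee_rot: [0.212, 0.189, 0.958, -0.042]
contact_force: [1.2, -0.9, -1.2]
width: 0.0487
gripper_force: 42.9
```

```bash
python3 - <<'E'
from h import *
s=st(); c=eyes.get_calibration("wrist"); a=eyes.get_image("wrist"); cv2.imwrite("pics/w2.png",a[:,:,::-1])
import pickle; pickle.dump(c,open("w2.pkl","wb"))
from fit import *
q=[.6165,-.101,.0905,-.39,-98.5,108]; r,o=fr(q); t=r.inv()*quat(s)
print("tool in bay",np.round(t.as_matrix(),3), "pos",np.round(r.inv().apply(s["position"]-o)*1e3,1))
for k in D: print(k,np.round(proj("wrist",r.apply(pt(k,q))+o,c)[0]))
E
```

```text
t 5.38 p [ 0.5822 -0.0861  0.1991] R
 [[-0.838  0.38   0.391]
 [ 0.344  0.925 -0.161]
 [-0.422 -0.    -0.906]] 
F [ 1.2 -0.9 -1.2] w 0.0487 g 42.9 q [-0.22  0.14  1.89 -0.11  0.68 -1.33]
tool in bay [[-1. -0. -0.]
 [-0.  1.  0.]
 [ 0.  0. -1.]] pos [ 12.    0.7 114.2]
LL [398.  54.]
HL [381. 290.]
HR [232. 290.]
LR [208.  54.]
bHL [350. 232.]
bHR [290. 232.]
bLR [286. 125.]
bLL [354. 125.]
s1 [348. 103.]
s2 [292. 103.]
```

View pics/w2.png

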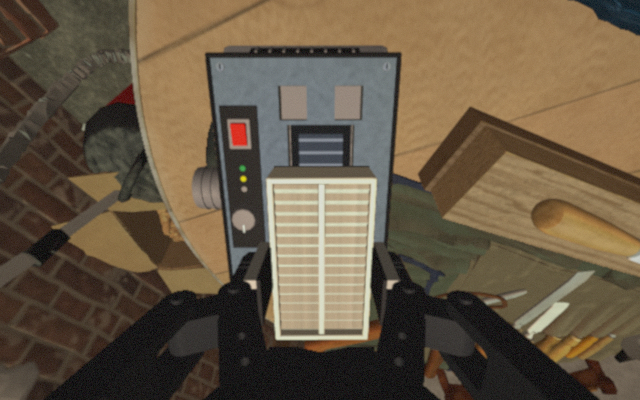

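The wrist view shows the slots at (347,102) and (292,102) and the deck edges square to the picture, within 1 px of prediction. The held filter's top face spans rows ~181 to 338, square in the jaws.

```bash
python3 - <<'E'
from h import *
from fit import *
import pickle
c=pickle.load(open("w2.pkl","rb")); s=manip.get_state(); p=s["position"]; r=quat(s)
def ont(u,v,z):
    o,d=ray("wrist",u,v,c); o=r.inv().apply(o-p); d=r.inv().apply(d); return (o+d*(z-o[2])/d[2])*1e3
for uv in((267,181),(377,181),(367,338),(275,338)): print(np.round(ont(*uv,-.0035),1))
# slots/deck points in bay frame at z=0
q=[.6165,-.101,.0905,-.39,-98.5,108]; rb,ob=fr(q)
for uv in((347.5,102),(292.5,102),(399.5,53),(206,53),(350,125),(290.5,125)):
    o,d=ray("wrist",*uv,c); o=rb.inv().apply(o-ob);d=rb.inv().apply(d); print(np.round((o-d*o[2]/d[2])*1e3,1))
g=cv2.cvtColor(cv2.imread("pics/w2.png"),6)
print("col320ish",g[160:190,300].tolist(),g[325:350,300].tolist()); print("low edge",g[45:60,300].tolist(),"bay",g[118:134,305].tolist()); print("bay row 150",g[140,280:300].tolist(),g[140,340:362].tolist())
E
```

```text
[ 44.7 -23.9  -3.5]
[44.7 24.6 -3.5]
[-41.1  24.4  -3.5]
[-41.1 -24.3  -3.5]
[-64.3  21.4   0. ]
[-64.3 -21.7   0. ]
[-99.3  59.2   0. ]
[-99.1 -85.2   0. ]
[-46.8  23.9   0. ]
[-46.7 -23.7   0. ]
col320ish [70, 70, 73, 102, 124, 120, 81, 76, 83, 85, 87, 84, 85, 84, 86, 85, 85, 112, 161, 204, 217, 220, 218, 198, 163, 161, 168, 168, 175, 197] [163, 163, 161, 154, 133, 95, 82, 86, 82, 101, 145, 193, 216, 216, 185, 101, 53, 47, 48, 49, 50, 47, 35, 31, 20]
low edge [110, 81, 61, 39, 21, 20, 31, 32, 33, 35, 36, 43, 78, 110, 118] bay [125, 107, 101, 123, 124, 118, 100, 67, 38, 30, 37, 34, 40, 28, 39, 50]
bay row 150 [118, 122, 122, 123, 120, 116, 111, 100, 74, 95, 109, 74, 32, 35, 26, 37, 39, 45, 83, 122] [138, 136, 113, 72, 42, 40, 34, 38, 37, 50, 82, 98, 83, 83, 103, 118, 120, 122, 124, 125, 123, 124]
```

Emit:
drive_tool:
  rows:
    - [[0, 0, 0], [-0.94, 0.28, -0.46], 4]
    - [[0, 0, 0], [0.98, -0.4, -2.27], 4]
    - [[0, 0, 0], [0.98, -0.4, -2.27], 4]
    - [[0, 0, 0], [0.98, -0.4, -2.27], 4]
    - [[0, 0, 0], [0, 0, 0], 4]
    - [[0, 0, 0], [0, 0, 0], 4]

```text
clock: 6.18
position: [0.6012, -0.0951, 0.1261]
ee_rot: [0.212, 0.189, 0.958, -0.042]
contact_force: [-0.2, 0.4, -0.9]
width: 0.0488
gripper_force: 42.9
```

```bash
cat > bay.py <<'E'
from fit import *
q=[.6165,-.101,.0905,-.39,-98.5,108]; rb,ob=fr(q)
def bay():
    s=manip.get_state(); print("t",round(s["clock"],2),"bay pos",np.round(rb.inv().apply(s["position"]-ob)*1e3,1),"F bay",np.round(rb.inv().apply(s["contact_force"]),1),"w",round(s["width"],4),"g",round(s["gripper_force"]),"tool rpy err",np.round(((rb.inv()*quat(s))*R.from_euler("y",180,degrees=True)).as_rotvec(degrees=True),1)); return s
E
python3 -c "from bay import *;bay()"
```

```text
t 6.17 bay pos [ 0.2 -0.4 39.2] F bay [-0.7  0.3 -0.7] w 0.0488 g 43 tool rpy err [-0.  0.  0.]
```

Emit:
drive_tool:
  rows:
    - [[0, 0, 0], [0.08, -0.03, 0.04], 4]
    - [[0, 0, 0], [0.2, -0.08, -0.45], 4]
    - [[0, 0, 0], [0.2, -0.08, -0.45], 4]
    - [[0, 0, 0], [0.2, -0.08, -0.45], 4]
    - [[0, 0, 0], [0, 0, 0], 4]

```text
clock: 6.8
position: [0.6075, -0.0977, 0.1118]
ee_rot: [0.211, 0.189, 0.958, -0.042]
contact_force: [-0.0, -0.1, -1.4]
width: 0.0487
gripper_force: 42.9
```

```bash
python3 -c "from bay import *;bay()"
```

```text
t 6.8 bay pos [ 0.3 -0.4 23.4] F bay [-0.6 -0.1 -1.3] w 0.0487 g 43 tool rpy err [-0.   0.1  0. ]
```

Emit:
drive_tool:
  rows:
    - [[0, 0, 0], [0.2, -0.08, -0.44], 4]
    - [[0, 0, 0], [0.12, -0.05, -0.27], 4]
    - [[0, 0, 0], [0.08, -0.03, -0.18], 4]
    - [[0, 0, 0], [0, 0, 0], 4]

```text
clock: 7.3
position: [0.6117, -0.0993, 0.1035]
ee_rot: [0.212, 0.189, 0.958, -0.042]
contact_force: [-0.6, 0.1, -0.8]
width: 0.0486
gripper_force: 42.9
```

```bash
python3 -c "from bay import *;bay()"
```

```text
t 7.3 bay pos [ 0.9 -0.2 13.9] F bay [-0.9 -0.1 -0.5] w 0.0486 g 43 tool rpy err [-0.  0.  0.]
```

Emit:
drive_tool:
  rows:
    - [[0, 0, 0], [0.04, -0.02, -0.09], 4]
    - [[0, 0, 0], [0.04, -0.02, -0.09], 4]
    - [[0, 0, 0], [0.04, -0.02, -0.09], 4]
    - [[0, 0, 0], [0, 0, 0], 4]

```text
clock: 7.8
position: [0.6119, -0.0994, 0.1032]
ee_rot: [0.213, 0.189, 0.958, -0.042]
contact_force: [-11.4, 4.6, 17.4]
width: 0.0486
gripper_force: 45.3
```

```bash
python3 -c "from bay import *;bay()"
```

```text
t 7.8 bay pos [ 1.  -0.3 13.6] F bay [-3.8 -0.1 20.9] w 0.0486 g 45 tool rpy err [-0. -0.  0.]
```

Emit:
drive_tool:
  rows:
    - [[0, 0, 0], [-0.1, 0.04, 0.22], 6.5]
    - [[0, 0, 0], [0, 0, 0], 6.5]
    - [[0, 0, 0], [0, 0, 0], 6.5]
    - [[0, 0, 0], [-1, 0.4, 2.3], 6.5]
    - [[0, 0, 0], [-1.5, 0.6, 3.5], 3]
    - [[0, 0, 0], [-1.5, 0.6, 3.5], 0]
    - [[0, 0, 0], [0, 0, 0], 0]
    - [[0, 0, 0], [0, 0, 0], 0]

```text
clock: 8.8
position: [0.5716, -0.0835, 0.1953]
ee_rot: [0.212, 0.189, 0.958, -0.042]
contact_force: [-0.2, -0.9, 0.4]
width: -0.0
gripper_force: 0.0
```

```bash
python3 - <<'E'
from bay import *
import pickle
s=bay(); c=eyes.get_calibration("wrist"); a=eyes.get_image("wrist"); cv2.imwrite("pics/w3.png",a[:,:,::-1]); pickle.dump((c,s),open("w3.pkl","wb"))
for P in [(x,y,.016) for x in(-.045,.045) for y in(-.025,.025)]: print(np.round(proj("wrist",rb.apply(P)+ob,c)[0]))
E
```

```text
t 8.8 bay pos [  0.7  -0.9 115.3] F bay [ 0.3 -0.9  0.3] w -0.0 g 0 tool rpy err [-0.   0.1  0. ]
[290. 144.]
[355. 144.]
[293. 250.]
[351. 250.]
```

View pics/w3.png

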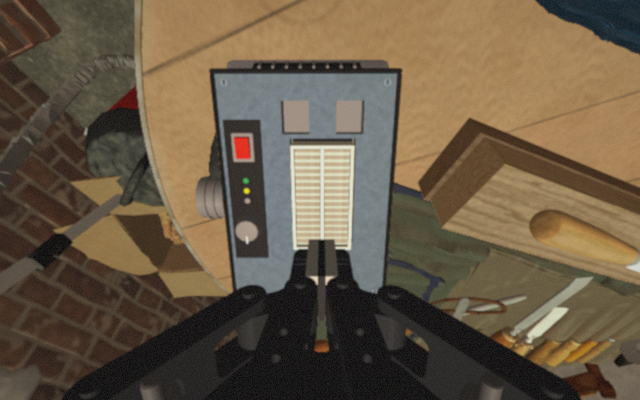

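The filter sits in the bay with its corners at (291,146), (354,146) and (350,249), where it should be when home. I'll press on it to confirm.

Emit:
drive_tool:
  rows:
    - [[0, 0, 0], [1.6, -0.66, -3.7], 0]
    - [[0, 0, 0], [1.6, -0.66, -3.7], 0]
    - [[0, 0, 0], [0.12, -0.05, -0.27], 0]
    - [[0, 0, 0], [0.08, -0.03, -0.18], 0]
    - [[0, 0, 0], [0.08, -0.03, -0.18], 0]
    - [[0, 0, 0], [0, 0, 0], 0]

```text
clock: 9.6
position: [0.6069, -0.0977, 0.117]
ee_rot: [0.213, 0.189, 0.958, -0.042]
contact_force: [0.2, -0.1, -0.1]
width: -0.0006
gripper_force: 0.0
```

```bash
python3 -c "from bay import *;bay()"
```

```text
t 9.6 bay pos [ 2.1 -0.6 28.3] F bay [ 0.2 -0.  -0.2] w -0.0006 g 0 tool rpy err [ 0.  -0.1  0. ]
```

Emit:
drive_tool:
  rows:
    - [[0, 0, 0], [0.04, -0.02, -0.09], 0]
    - [[0, 0, 0], [0.04, -0.02, -0.09], 0]
    - [[0, 0, 0], [0.04, -0.02, -0.09], 0]
    - [[0, 0, 0], [0, 0, 0], 0]

```text
clock: 10.1
position: [0.6074, -0.098, 0.1155]
ee_rot: [0.213, 0.189, 0.958, -0.042]
contact_force: [-9.2, 4.1, 16.1]
width: 0.0002
gripper_force: 9.2
```

```bash
python3 -c "from bay import *;bay()"
```

```text
t 10.1 bay pos [ 1.9 -0.7 26.7] F bay [-2.3  0.3 18.9] w 0.0002 g 9 tool rpy err [ 0.  -0.1  0. ]
```

Emit:
drive_tool:
  rows:
    - [[0, 0, 0], [-1.6, 0.64, 3.6], 0]
    - [[0, 0, 0], [-1.6, 0.64, 3.6], 0]
    - [[0.055, 0.134, 0], [0, 0, 4.7], 8.5]
    - [[0.055, 0.134, 0], [0, 0, 4.7], 8.5]
    - [[0.056, 0.135, 0], [0, 0, 4.7], 8.5]
    - [[0, 0, -0.064], [-1.7, 5.8, 0], 8.5]
    - [[0, 0, -0.064], [-1.7, 5.8, 0], 8.5]
    - [[0, 0, -0.064], [-1.7, 5.8, 0], 8.5]

```text
clock: 11.1
position: [0.5259, 0.0885, 0.311]
ee_rot: [0.021, 0.289, 0.957, -0.007]
contact_force: [0.5, 0.4, 0.1]
width: 0.0853
gripper_force: 0.0
```

Emit:
drive_tool:
  rows:
    - [[0, 0, -0.064], [-1.7, 5.8, 0], 8.5]
    - [[0, 0, -0.064], [-1.7, 5.8, 0], 8.5]
    - [[0, 0, -0.064], [-1.7, 5.8, 0], 8.5]
    - [[0, 0, -0.064], [-1.7, 5.8, 0], 8.5]
    - [[0, 0, -0.064], [-1.7, 5.8, 0], 8.5]
    - [[0, 0, 0], [0, 0, 0], 8.5]
    - [[0, 0, 0], [0, 0, 0], 8.5]

```text
clock: 11.98
position: [0.441, 0.3769, 0.3107]
ee_rot: [0.019, 0.436, 0.9, -0.011]
contact_force: [0.4, 0.4, 0.0]
width: 0.0849
gripper_force: 0.0
```

```bash
python3 - <<'E'
from h import *
import pickle
s=st(); c=eyes.get_calibration("wrist"); a=eyes.get_image("wrist"); cv2.imwrite("pics/w4.png",a[:,:,::-1]); pickle.dump((c,s),open("w4.pkl","wb"))
print(np.round(proj("wrist",[[.44,.382,.045]],c)))
E
```

```text
t 11.97 p [0.441  0.3769 0.3107] R
 [[-0.619  0.785  0.024]
 [ 0.784  0.619 -0.036]
 [-0.044 -0.003 -0.999]] 
F [0.4 0.4 0. ] w 0.0849 g 0.0 q [ 0.61  0.26  1.36 -0.04  1.52 -0.05]
[[323. 149.]]
```

View pics/w4.png

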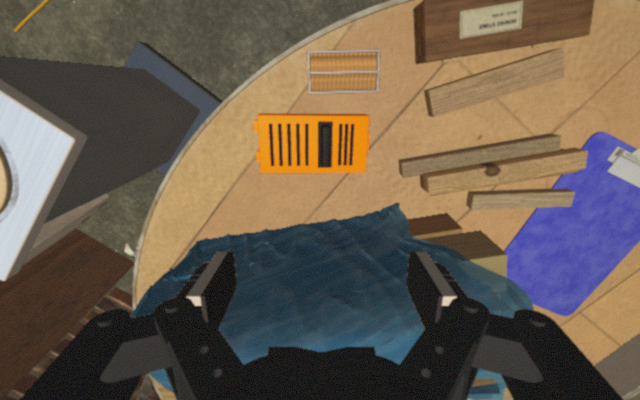

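The wrist view shows the hood (255..370, 113..172) with its rib at ~(325,144), lying lengthwise in the picture and clear of the stack.

```bash
python3 - <<'E'
from h import *
import pickle
c,s=pickle.load(open("w4.pkl","rb")); im=cv2.imread("pics/w4.png").astype(int)
b,g,r=im[...,0],im[...,1],im[...,2]
m=((r>180)&(g>70)&(g<190)&(b<90)).astype(np.uint8); z=np.zeros_like(m); z[100:185,240:385]=m[100:185,240:385]
cs=max(cv2.findContours(z,0,1)[0],key=cv2.contourArea); hull=cv2.convexHull(cs)[:,0]
bx=cv2.boxPoints(cv2.minAreaRect(cs)); print("box px",np.round(bx)); print(np.round([onz("wrist",*p,.024,c)*1e3 for p in bx]))
d=((im.max(2)<75)).astype(np.uint8); z=np.zeros_like(d); z[115:172,314:337]=d[115:172,314:337]
k=max(cv2.findContours(z,0,1)[0],key=cv2.contourArea); rr=cv2.minAreaRect(k); print("rib",rr)
P=np.array([onz("wrist",*p,.045,c)*1e3 for p in cv2.boxPoints(rr)]);print(np.round(P),np.round(P.mean(0),1))
e=np.array([onz("wrist",*p,.045,c) for p in cv2.boxPoints(rr)]); L=max(((e[1]-e[0]),(e[2]-e[1])),key=np.linalg.norm); print("rib yaw",np.degrees(np.arctan2(L[1],L[0])))
yaw=np.radians(38.4)
for yaw in np.radians([38,40]):
    des=R.from_euler("z",yaw)*R.from_euler("y",np.radians(4.8)); Rt=np.c_[-des.as_matrix()[:,1]*-1,des.as_matrix()[:,0],-des.as_matrix()[:,2]]
    print(np.linalg.det(Rt),"turn",np.round((R.from_matrix(Rt)*quat(s).inv()).as_rotvec(),3))
E
```

```text
box px [[253. 114.]
 [370. 114.]
 [370. 173.]
 [253. 173.]]
[[339. 357.  24.]
 [463. 454.  24.]
 [517. 393.  24.]
 [385. 288.  24.]]
rib ((325.0, 144.0), (42.0, 12.0), 90.0)
[[415. 405.  45.]
 [427. 414.  45.]
 [462. 371.  45.]
 [449. 361.  45.]] [438.4 387.8  45. ]
rib yaw -50.98119758435738
1.0000000000000007 turn [-0.015  0.09  -0.007]
1.0000000000000009 turn [-0.017  0.09   0.028]
```

Emit:
drive_tool:
  rows:
    - [[-0.016, 0.09, 0.002], [-0.25, 0.95, -4], 8.5]
    - [[0, 0, 0], [0, 0, -5], 6]
    - [[0, 0, 0], [0, 0, -5], 5]
    - [[0, 0, 0], [0, 0, -5], 5]
    - [[0, 0, 0], [0, 0, -3.4], 5]
    - [[0, 0, 0], [0, 0, 0], 5]
    - [[0, 0, 0], [0, 0, 0], 5]

```text
clock: 12.9
position: [0.4402, 0.3864, 0.0884]
ee_rot: [-0.018, 0.435, 0.899, -0.036]
contact_force: [0.5, 0.9, 0.5]
width: 0.0498
gripper_force: 0.0
```

```bash
python3 - <<'E'
from h import *
import pickle
s=st(); c=eyes.get_calibration("wrist"); a=eyes.get_image("wrist"); cv2.imwrite("pics/w5.png",a[:,:,::-1]); pickle.dump((c,s),open("w5.pkl","wb"))
E
```

```text
t 12.9 p [0.4402 0.3864 0.0884] R
 [[-0.62   0.782 -0.063]
 [ 0.784  0.618 -0.05 ]
 [ 0.    -0.081 -0.997]] 
F [0.5 0.9 0.5] w 0.0498 g 0.0 q [ 0.6   0.45  1.64 -0.01  1.13 -0.06]
```

View pics/w5.png

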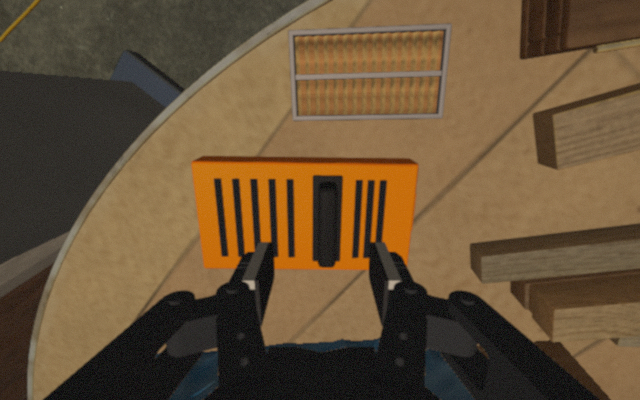

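The wrist view shows the hood's top face at roughly (200..412, 166..268) with the rib at column ~327, between the jaws.

```bash
python3 - <<'E'
from h import *
import pickle
c,s=pickle.load(open("w5.pkl","rb")); p=s["position"]; r=quat(s)
def ont(u,v,z):
    o,d=ray("wrist",u,v,c); o=r.inv().apply(o-p); d=r.inv().apply(d); return np.round((o+d*(z-o[2])/d[2])*1e3,1)
for uv in((195,166),(417,166),(411,269),(204,267)): print("top",ont(*uv,.061))
for uv in((313,177),(342,177),(314,262),(338,262)): print("ribbase",ont(*uv,.061))
for uv in((317,185),(338,185),(327,265)): print("ribtop",ont(*uv,.043))
im=cv2.imread("pics/w5.png"); print(im[150:175,260].tolist())
print(im[225,300:350].max(1).tolist())
E
```

```text
top [ 36.4 -82.2  61. ]
top [36.6 63.3 61. ]
top [-40.3  66.5  61. ]
top [-38.9 -85.3  61. ]
ribbase [29.1 -4.9 61. ]
ribbase [29.1 14.3 61. ]
ribbase [-34.7  -4.6  61. ]
ribbase [-34.6  12.8  61. ]
ribtop [28.6 -2.  43. ]
ribtop [28.7 10.7 43. ]
ribtop [-26.4   4.4  43. ]
[[71, 103, 128], [69, 98, 125], [66, 96, 119], [66, 96, 120], [67, 100, 123], [62, 96, 123], [52, 78, 115], [25, 48, 90], [15, 46, 87], [14, 38, 85], [13, 49, 95], [10, 57, 123], [19, 82, 169], [10, 98, 194], [12, 109, 200], [14, 112, 197], [22, 116, 199], [21, 116, 199], [15, 117, 201], [21, 118, 200], [23, 115, 199], [23, 118, 200], [8, 114, 196], [25, 118, 200], [19, 117, 199]]
[201, 199, 198, 201, 201, 197, 200, 198, 198, 200, 196, 192, 154, 82, 37, 38, 40, 37, 34, 26, 36, 39, 38, 38, 39, 35, 35, 35, 38, 29, 36, 35, 35, 23, 30, 23, 33, 39, 41, 44, 94, 154, 193, 200, 200, 199, 199, 198, 197, 200]
```

Emit:
drive_tool:
  rows:
    - [[0, 0, 0], [0.35, 0.28, 0], 5]
    - [[0, 0, 0], [-0.15, -0.12, -2.3], 5]
    - [[0, 0, 0], [-0.14, -0.11, -2.2], 5]
    - [[0, 0, 0], [0, 0, 0], 5]
    - [[0, 0, 0], [0, 0, 0], 0.5]
    - [[0, 0, 0], [0, 0, 0], 0.5]
    - [[0, 0, 0], [0, 0, 0], 0.5]
    - [[0, 0, 0], [0, 0, 0], 0.5]
  force: 70

```text
clock: 13.95
position: [0.4401, 0.3878, 0.0433]
ee_rot: [-0.018, 0.435, 0.9, -0.036]
contact_force: [-1.2, 0.0, 6.3]
width: 0.0102
gripper_force: 70.3
```

Emit:
drive_tool:
  rows:
    - [[0, 0, 0], [0, 0, 0], 0.5]
    - [[0, 0, 0], [0, 0, 0], 0.5]

```text
clock: 14.2
position: [0.4402, 0.3878, 0.0433]
ee_rot: [-0.018, 0.435, 0.9, -0.036]
contact_force: [0.4, 0.7, 5.9]
width: 0.0102
gripper_force: 70.3
```

Emit:
drive_tool:
  rows:
    - [[0, 0, 0], [0, 0, 3], 0.5]
    - [[0, 0, 0], [0, 0, 5], 0.5]
    - [[0, 0, 0], [0, 0, 6], 0.5]
    - [[0, 0, 0], [0, 0, 6], 0.5]
    - [[0, 0, 0], [0, 0, 6], 0.5]
    - [[0, 0, 0], [0, 0, 4], 0.5]
    - [[0, 0, -0.106], [1.2, -4.7, 0], 0.5]
    - [[0, 0, -0.106], [1.2, -4.7, 0], 0.5]

```text
clock: 15.2
position: [0.4634, 0.2924, 0.3421]
ee_rot: [-0.022, 0.528, 0.848, -0.035]
contact_force: [0.5, -0.4, -1.3]
width: 0.0095
gripper_force: 69.3
```

Emit:
drive_tool:
  rows:
    - [[0, 0, -0.106], [1.2, -4.7, 0], 0.5]
    - [[0, 0, -0.106], [1.2, -4.7, 0], 0.5]
    - [[0, 0, -0.106], [1.2, -4.7, 0], 0.5]
    - [[0, 0, -0.106], [1.2, -4.7, 0], 0.5]
    - [[0, 0, -0.106], [1.2, -4.7, 0], 0.5]
    - [[0, 0, -0.106], [1.2, -4.7, 0], 0.5]
    - [[0, 0, -0.106], [1.2, -4.7, 0], 0.5]
    - [[0, 0, -0.106], [1.2, -4.7, 0], 0.5]

```text
clock: 16.2
position: [0.5593, -0.0844, 0.3415]
ee_rot: [-0.035, 0.831, 0.555, -0.023]
contact_force: [0.1, -0.5, -2.2]
width: 0.0101
gripper_force: 69.3
```

```bash
cat > hood.py <<'E'
from bay import *
H=np.array([15,0,34.5])/1e3   # TCP in hood frame
def tool_from_hood(rh): m=rh.as_matrix(); return R.from_matrix(np.c_[m[:,1],m[:,0],-m[:,2]])
def hood_now():  # prints hood in bay frame
    s=manip.get_state(); m=quat(s).as_matrix(); rh=R.from_matrix(np.c_[m[:,1],m[:,0],-m[:,2]]); o=s["position"]-rh.apply(H)
    f=rb.inv()*rh; e=f.as_euler("zyx",degrees=True); P=lambda v:np.round((f.apply(np.array(v)/1e3)+rb.inv().apply(o-ob))*1e3,1)
    print("t",round(s["clock"],2),"yaw,open,roll",np.round([e[0],-e[1],e[2]],1),"toe",P((-84,0,-12.5)),"rim",P((-75,0,0)),"ledge",P((81,0,0)),"Fbay",np.round(rb.inv().apply(s["contact_force"]),1),"w",round(s["width"],4),"q",np.round(s["qpos"],2)); return s
def goto(a,tx,ty,tz):  # remaining turn and shift (cm) to put toe corner at bay tx,ty,tz(mm), open a deg
    s=manip.get_state(); f=R.from_euler("y",-a,degrees=True); rh=rb*f
    p=rb.apply(np.array([tx,ty,tz])/1e3+f.apply(H-np.array([-84,0,-12.5])/1e3))+ob
    print("goto",a,tx,ty,tz,"turn",np.round((tool_from_hood(rh)*quat(s).inv()).as_rotvec(),3),"shift cm",np.round((p-s["position"])*100,2))
E
python3 - <<'E'
from hood import *
hood_now(); goto(20,-70,0,60); goto(20,-70,0,15)
E
```

```text
t 16.2 yaw,open,roll [ -0.2 -29.8   0. ] toe [-56.8  -6.1 260.9] rim [-42.8  -6.1 267.3] ledge [ 92.6  -6.6 189.8] Fbay [-0.7 -0.4 -2.1] w 0.0101 q [-0.28  0.27  1.28  0.01  1.68  0.11]
goto 20 -70 0 60 turn [-0.332 -0.803  0.002] shift cm [  0.91   0.32 -12.3 ]
goto 20 -70 0 15 turn [-0.332 -0.803  0.002] shift cm [  2.66  -0.4  -16.38]
```

Emit:
drive_tool:
  rows:
    - [[-0.055, -0.134, 0], [0.15, 0.05, -1.5], 0.5]
    - [[-0.055, -0.134, 0], [0.15, 0.05, -1.5], 0.5]
    - [[-0.055, -0.134, 0], [0.15, 0.05, -1.5], 0.5]
    - [[-0.055, -0.134, 0], [0.15, 0.05, -1.5], 0.5]
    - [[-0.056, -0.134, 0], [0.15, 0.05, -1.5], 0.5]
    - [[-0.056, -0.133, 0], [0.15, 0.05, -1.5], 0.5]
    - [[0, 0, 0], [0, 0, 0], 0.5]
    - [[0, 0, 0], [0, 0, 0], 0.5]

```text
clock: 17.2
position: [0.5696, -0.0844, 0.2564]
ee_rot: [0.313, 0.772, 0.514, 0.203]
contact_force: [1.3, 0.2, -0.3]
width: 0.0099
gripper_force: 69.5
```

```bash
python3 - <<'E'
from hood import *
s=hood_now(); goto(20,-70,0,60); goto(20,-70,0,15)
import pickle
c=eyes.get_calibration("wrist"); a=eyes.get_image("wrist"); cv2.imwrite("pics/w6.png",a[:,:,::-1]); pickle.dump((c,s),open("w6.pkl","wb"))
b=eyes.get_image("side")[140:340,330:530]; t=eyes.get_image("top")[100:260,370:530]
o=np.zeros((600,800,3),np.uint8); o[:400,:640]=a[:,:,::-1]; o[400:600,:200]=b[:,:,::-1]
x=cv2.resize(b[50:150,50:180],None,fx=2,fy=2); o[400:600,210:470]=x[:,:,::-1]
o[400:560,480:640]=t[:,:,::-1]
cv2.imwrite("pics/m6.png",o)
E
```

```text
t 17.2 yaw,open,roll [-0.3 18.8 -0.7] toe [-53.4  -3.   94.9] rim [-49.   -2.8 109.6] ledge [ 98.7  -3.  159.9] Fbay [ 0.9  0.7 -0.8] w 0.0099 q [-0.17 -0.    2.07 -0.49  0.36  0.63]
goto 20 -70 0 60 turn [-0.001 -0.022  0.009] shift cm [-0.13  0.32 -3.78]
goto 20 -70 0 15 turn [-0.001 -0.022  0.009] shift cm [ 1.63 -0.4  -7.86]
```

View pics/m6.png

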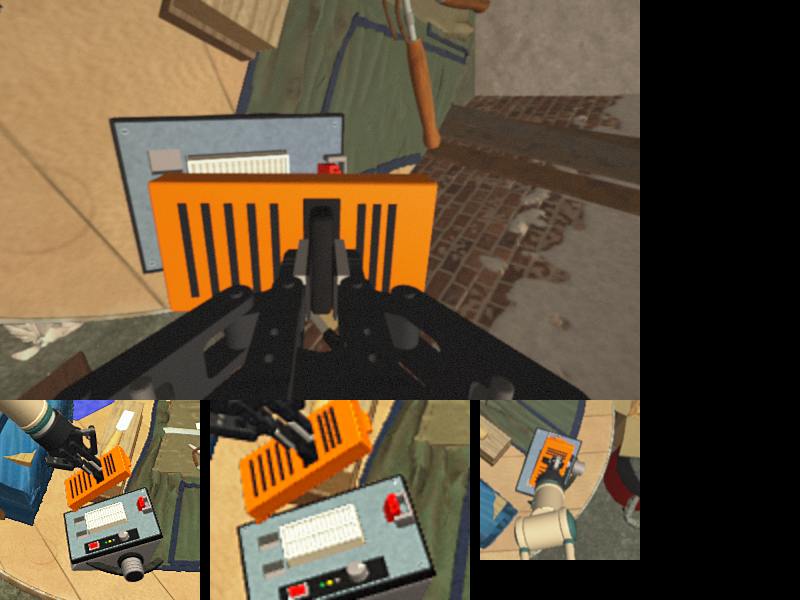

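The picture shows the hood held square above the deck, rear raised, with top-face corners ~(152,185), (436,185), (431,288) and (168,310). The filter is home below it.

```bash
python3 - <<'E'
from h import *
import pickle
c,s=pickle.load(open("w6.pkl","rb")); p=s["position"]; r=quat(s)
im=cv2.imread("pics/w6.png").astype(int); m=(im[...,2]>150)&(im[...,0]<70)&(im[...,1]>60)
for v in(195,215,240,280): x=np.where(m[v,100:470])[0]+100; print(v,x.min(),x.max())
x=np.where(m[:,260])[0];print("col260",x.min(),x.max(), im[170:195,260,2].tolist()); 
def ont(u,v,z):
    o,d=ray("wrist",u,v,c); o=r.inv().apply(o-p); d=r.inv().apply(d); return np.round((o+d*(z-o[2])/d[2])*1e3,1)
for z in(.011,.013):
  for v in(195,240): 
    x=np.where(m[v,100:470])[0]+100; print(z,ont(x.min()-.5,v,z),ont(x.max()+.5,v,z))
  print(ont(260,182,z),ont(260,312,z))
E
```

```text
195 150 436
215 154 433
240 158 430
280 165 425
col260 182 282 [234, 234, 221, 171, 120, 109, 110, 110, 114, 110, 111, 127, 170, 214, 232, 238, 241, 240, 241, 241, 240, 241, 241, 240, 240]
0.011 [ 33.6 -84.8  11. ] [33.8 58.  11. ]
0.011 [  8.9 -84.9  11. ] [ 9.1 57.8 11. ]
[ 40.3 -29.3  11. ] [-36.2 -34.1  11. ]
0.013 [ 32.9 -86.   13. ] [33.1 58.8 13. ]
0.013 [  7.9 -86.1  13. ] [ 8.1 58.6 13. ]
[ 39.8 -29.8  13. ] [-37.9 -34.6  13. ]
```

```bash
sed -i 's/\[15,0,34.5\]/[14.3,-.5,34.5]/' hood.py; python3 -c "
from hood import *
hood_now(); goto(20,-69,0,60); goto(20,-69,0,10)"
```

```text
t 17.35 yaw,open,roll [-0.3 18.9 -0.7] toe [-51.6  -2.5  95.3] rim [-47.2  -2.4 110. ] ledge [100.4  -2.6 160.6] Fbay [-0.   0.9 -2.1] w 0.01 q [-0.17 -0.    2.07 -0.49  0.36  0.63]
goto 20 -69 0 60 turn [-0.   -0.02  0.01] shift cm [-0.18  0.3  -3.86]
goto 20 -69 0 10 turn [-0.   -0.02  0.01] shift cm [ 1.78 -0.5  -8.39]
```

Emit:
drive_tool:
  rows:
    - [[0, -0.02, 0.01], [-0.18, 0.3, -2], 0.5]
    - [[0, 0, 0], [0, 0, -1.86], 0.5]
    - [[0, 0, 0], [0.65, -0.27, -1.5], 0.5]
    - [[0, 0, 0], [0.65, -0.27, -1.5], 0.5]
    - [[0, 0, 0], [0.65, -0.27, -1.5], 0.5]
    - [[0, 0, 0], [0, 0, 0], 0.5]
    - [[0, 0, 0], [0, 0, 0], 0.5]

```text
clock: 18.23
position: [0.5872, -0.0905, 0.1774]
ee_rot: [0.313, 0.769, 0.516, 0.211]
contact_force: [-0.2, 0.4, -1.5]
width: 0.0098
gripper_force: 69.4
```

```bash
python3 -c "
from hood import *
hood_now(); goto(20,-69,0,10);goto(20,-69,0,-14)
b=eyes.get_image('side')[200:300,380:500]; cv2.imwrite('pics/s7.png',cv2.resize(b,None,fx=5,fy=5,interpolation=2)[:,:,::-1])"
```

```text
t 18.23 yaw,open,roll [ 0.1 19.4  0.1] toe [-68.6  -1.   14.9] rim [-64.2  -1.   29.7] ledge [82.9 -0.8 81.4] Fbay [-1.   0.3 -1.2] w 0.0098 q [-0.19  0.13  2.19 -1.18  0.15  1.32]
goto 20 -69 0 10 turn [-0.005 -0.01  -0.002] shift cm [ 0.09  0.06 -0.42]
goto 20 -69 0 -14 turn [-0.005 -0.01  -0.002] shift cm [ 1.03 -0.32 -2.6 ]
```

View pics/s7.png

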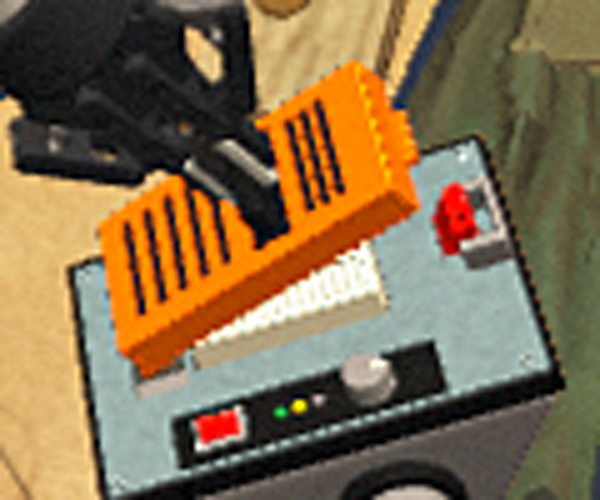

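The side crop shows the right hook just above its slot, the hood aligned with the deck and the filter white beneath it. Joint 4 is at its limit, so I'll use a 15 degree opening.

```bash
python3 -c "
from hood import *
goto(15,-69,0,10);goto(15,-69,0,-14)"
```

```text
goto 15 -69 0 10 turn [ 0.029  0.07  -0.002] shift cm [ 0.93 -0.29 -0.78]
goto 15 -69 0 -14 turn [ 0.029  0.07  -0.002] shift cm [ 1.87 -0.67 -2.95]
```

Emit:
drive_tool:
  rows:
    - [[0.015, 0.035, -0.001], [0.5, -0.15, -0.4], 0.5]
    - [[0.014, 0.035, -0.001], [0.43, -0.14, -0.38], 0.5]
    - [[0, 0, 0], [0, 0, 0], 0.5]
    - [[0, 0, 0], [0, 0, 0], 0.5]

```text
clock: 18.77
position: [0.5941, -0.0935, 0.1697]
ee_rot: [0.288, 0.78, 0.522, 0.191]
contact_force: [-0.2, 0.1, -1.7]
width: 0.0104
gripper_force: 69.4
```

```bash
python3 -c "
from hood import *
hood_now(); goto(15,-69,0,0);goto(15,-69,0,-14)"
```

```text
t 18.77 yaw,open,roll [ 0.  15.4 -0.1] toe [-70.2  -1.2  10.3] rim [-64.8  -1.2  24.7] ledge [85.5 -1.1 66.2] Fbay [-0.9 -0.  -1.5] w 0.0104 q [-0.2   0.15  2.13 -0.66  0.21  0.79]
goto 15 -69 0 0 turn [0.005 0.006 0.001] shift cm [ 0.61 -0.13 -0.91]
goto 15 -69 0 -14 turn [0.005 0.006 0.001] shift cm [ 1.16 -0.36 -2.18]
```

Emit:
drive_tool:
  rows:
    - [[0.005, 0.006, 0.001], [0.25, -0.05, -0.4], 0.5]
    - [[0, 0, 0], [0.23, -0.07, -0.4], 0.5]
    - [[0, 0, 0], [0.19, -0.07, -0.4], 0.5]
    - [[0, 0, 0], [0.17, -0.07, -0.4], 0.5]
    - [[0, 0, 0], [0.16, -0.06, -0.3], 0.5]
    - [[0, 0, 0], [0, 0, 0], 0.5]

```text
clock: 19.52
position: [0.6046, -0.0967, 0.1502]
ee_rot: [0.283, 0.781, 0.523, 0.191]
contact_force: [0.0, 0.0, -0.5]
width: 0.0102
gripper_force: 69.6
```

```bash
python3 -c "
from hood import *
hood_now(); goto(15,-69,0,-14); goto(15,-79,0,-14)"
```

```text
t 19.52 yaw,open,roll [-0.  14.9  0.1] toe [-69.1   0.  -11.3] rim [-63.7   0.    3.1] ledge [87.1 -0.1 43.3] Fbay [-0.2  0.  -0.5] w 0.0102 q [-0.2   0.2   2.13 -0.76  0.17  0.9 ]
goto 15 -69 0 -14 turn [-0.001 -0.001 -0.   ] shift cm [ 0.11 -0.04 -0.23]
goto 15 -79 0 -14 turn [-0.001 -0.001 -0.   ] shift cm [-0.73  0.31 -0.66]
```

Emit:
drive_tool:
  rows:
    - [[0, 0, 0], [0.05, -0.02, -0.12], 0.5]
    - [[0, 0, 0], [0.06, -0.02, -0.11], 0.5]
    - [[0, 0, 0], [0, 0, 0], 0.5]

```text
clock: 19.9
position: [0.6061, -0.0971, 0.149]
ee_rot: [0.284, 0.781, 0.523, 0.191]
contact_force: [-2.4, -0.6, 4.9]
width: 0.0101
gripper_force: 70.5
```

```bash
python3 -c "
from hood import *
hood_now(); goto(15,-69,0,-15); goto(15,-79,0,-14)"
```

```text
t 19.9 yaw,open,roll [-0.  15.1  0.1] toe [-68.    0.2 -13.2] rim [-62.6   0.2   1.2] ledge [88.1  0.1 41.7] Fbay [ 0.3 -1.5  5.3] w 0.0101 q [-0.2   0.2   2.13 -0.78  0.17  0.92]
goto 15 -69 0 -15 turn [-0.001  0.001 -0.   ] shift cm [-0.01 -0.01 -0.21]
goto 15 -79 0 -14 turn [-0.001  0.001 -0.   ] shift cm [-0.88  0.35 -0.54]
```

Emit:
drive_tool:
  rows:
    - [[0, 0, 0], [-0.27, 0.1, -0.08], 0.5]
    - [[0, 0, 0], [-0.23, 0.09, -0.12], 0.5]
    - [[0, 0, 0], [-0.23, 0.09, -0.12], 0.5]
    - [[0, 0, 0], [-0.2, 0.09, -0.12], 0.5]
    - [[0, 0, 0], [0, 0, 0], 0.5]

```text
clock: 20.52
position: [0.5987, -0.0932, 0.1463]
ee_rot: [0.285, 0.78, 0.523, 0.193]
contact_force: [-0.0, -0.1, 7.1]
width: 0.0099
gripper_force: 70.2
```

```bash
python3 -c "
from hood import *
hood_now(); goto(15,-80,0,-13);goto(10,-82.5,0,-12);goto(6,-83.5,0,-11.7)"
```

```text
t 20.52 yaw,open,roll [ 0.  15.3  0.2] toe [-76.5   1.2 -12.5] rim [-71.1   1.2   2. ] ledge [79.4  1.  43.1] Fbay [ 3.  -0.1  6.4] w 0.0099 q [-0.2   0.2   2.15 -0.88  0.15  1.02]
goto 15 -80 0 -13 turn [-0.001  0.006 -0.002] shift cm [-0.26  0.   -0.22]
goto 10 -82.5 0 -12 turn [ 0.032  0.086 -0.002] shift cm [ 0.27 -0.22 -0.66]
goto 6 -83.5 0 -11.7 turn [ 0.058  0.151 -0.002] shift cm [ 0.78 -0.42 -1.08]
```

Emit:
drive_tool:
  rows:
    - [[0, 0.006, -0.002], [-0.13, 0, -0.09], 0.5]
    - [[0, 0, 0], [-0.13, 0, -0.09], 0.5]
    - [[0, 0, 0], [0, 0, 0], 0.5]
    - [[0, 0, 0], [0, 0, 0], 0.5]

```text
clock: 21.02
position: [0.5967, -0.093, 0.1449]
ee_rot: [0.284, 0.781, 0.523, 0.191]
contact_force: [0.2, 0.4, 7.1]
width: 0.0101
gripper_force: 70.3
```

```bash
python3 -c "
from hood import *
hood_now(); goto(15,-80,0,-13);goto(10,-82.5,0,-12);goto(6,-83.5,0,-11.7)"
```

```text
t 21.02 yaw,open,roll [-0.  15.   0.1] toe [-79.1   0.6 -12.5] rim [-73.7   0.5   1.9] ledge [77.   0.3 42.3] Fbay [3.  0.4 6.5] w 0.0101 q [-0.2   0.2   2.15 -0.87  0.16  1.01]
goto 15 -80 0 -13 turn [-0.002  0.001 -0.   ] shift cm [-0.07 -0.01 -0.08]
goto 10 -82.5 0 -12 turn [0.032 0.082 0.   ] shift cm [ 0.47 -0.23 -0.53]
goto 6 -83.5 0 -11.7 turn [0.058 0.146 0.   ] shift cm [ 0.97 -0.44 -0.94]
```

Emit:
drive_tool:
  rows:
    - [[0.016, 0.041, 0], [0.23, -0.11, -0.24], 0.5]
    - [[0.016, 0.041, 0], [0.24, -0.12, -0.25], 0.5]
    - [[0, 0, 0], [0, 0, 0], 0.5]
    - [[0, 0, 0], [0, 0, 0], 0.5]

```text
clock: 21.52
position: [0.6007, -0.0962, 0.1398]
ee_rot: [0.252, 0.792, 0.53, 0.168]
contact_force: [1.3, 0.6, 7.1]
width: 0.0098
gripper_force: 70.3
```

```bash
python3 -c "
from hood import *
hood_now(); goto(10,-82.5,0,-12);goto(6,-83.5,0,-11.7)"
```

```text
t 21.52 yaw,open,roll [-0.1 10.3 -0.2] toe [-82.4  -1.2 -12.2] rim [-75.8  -1.1   1.7] ledge [77.7 -1.3 29.6] Fbay [3.9 1.  6.1] w 0.0098 q [-0.21  0.21  2.09 -0.42  0.26  0.55]
goto 10 -82.5 0 -12 turn [0.004 0.004 0.002] shift cm [ 0.07  0.09 -0.01]
goto 6 -83.5 0 -11.7 turn [0.03  0.069 0.002] shift cm [ 0.58 -0.12 -0.42]
```

Emit:
drive_tool:
  rows:
    - [[0.015, 0.035, 0.001], [0.3, -0.06, -0.21], 0.5]
    - [[0.015, 0.034, 0.001], [0.28, -0.06, -0.21], 0.5]
    - [[0, 0, 0], [0, 0, 0], 0.5]
    - [[0, 0, 0], [0, 0, 0], 0.5]

```text
clock: 22.02
position: [0.6057, -0.0979, 0.135]
ee_rot: [0.222, 0.801, 0.537, 0.148]
contact_force: [0.6, -0.3, 7.3]
width: 0.0099
gripper_force: 70.4
```

```bash
python3 -c "
from hood import *
hood_now(); goto(6,-83.5,0,-11.7);goto(4,-84,0,-11.5)
b=eyes.get_image('side')[200:300,380:500]; cv2.imwrite('pics/s8.png',cv2.resize(b,None,fx=5,fy=5,interpolation=2)[:,:,::-1])"
```

```text
t 22.02 yaw,open,roll [ 0.   5.9 -0.1] toe [-84.2  -0.9 -11.9] rim [-76.5  -0.9   1.5] ledge [78.6 -0.8 17.6] Fbay [ 3.7 -0.1  6.3] w 0.0099 q [-0.22  0.23  2.02 -0.25  0.37  0.37]
goto 6 -83.5 0 -11.7 turn [ 0.001 -0.002  0.001] shift cm [0.07 0.05 0.05]
goto 4 -84 0 -11.5 turn [0.015 0.03  0.001] shift cm [ 0.31 -0.05 -0.17]
```

View pics/s8.png

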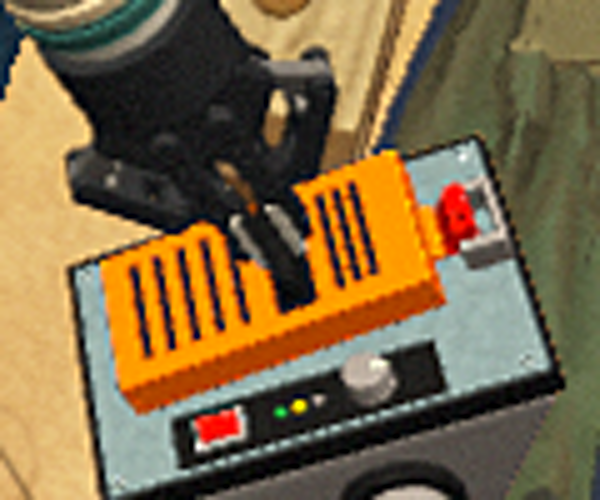

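The hood lies hooked at the low end, and its rear ledge is at the red catch. Next I'll release it and press on the rear.

Emit:
drive_tool:
  rows:
    - [[0, 0, 0], [0, 0, 0], 3]
    - [[0, 0, 0], [0, 0, 0], 3]
    - [[0, 0, 0], [0, 0, 0], 3]
    - [[0, 0, 0], [-0.95, 0.39, 1.7], 3]
    - [[0, 0, 0], [-1.4, 0.6, 2.6], 3]
    - [[0.039, 0.095, 0], [0, 0, 0], 0]
    - [[0, 0, 0], [0, 0, 0], 0]
    - [[0, 0, 0], [0, 0, 0], 0]

```text
clock: 23.08
position: [0.5796, -0.0874, 0.175]
ee_rot: [0.178, 0.812, 0.544, 0.117]
contact_force: [-0.1, 0.3, -0.1]
width: 0.0003
gripper_force: 0.0
```

```bash
cat > press.py <<'E'
from bay import *
def press(x,y,z):
    s=manip.get_state(); tgt=rb.apply(np.array([x,y,z])/1e3)+ob; m=quat(s).as_matrix(); des=rb*R.from_matrix(np.array([[0,1,0],[1,0,0],[0,0,-1.]]))
    print("t",round(s["clock"],2),"bay",np.round(rb.inv().apply(s["position"]-ob)*1e3,1),"F",np.round(rb.inv().apply(s["contact_force"]),1),"turn",np.round((des*quat(s).inv()).as_rotvec(),3),"shift",np.round((tgt-s["position"])*100,2))
E
python3 -c "
from press import *
press(55,0,60);press(55,0,40)
from bay import *
a=eyes.get_image('side')[200:300,380:500]; cv2.imwrite('pics/s9.png',cv2.resize(a,None,fx=5,fy=5,interpolation=2)[:,:,::-1])
p=cv2.imread('pics/s8.png').astype(int); n=cv2.imread('pics/s9.png').astype(int)
om=lambda i:(i[...,2]>200)&(i[...,0]<80)&(i[...,1]>80)
for i in(p,n): y,x=np.where(om(i)); print(len(x),x.min(),x.max(),y.min(),y.max())"
```

```text
t 23.07 bay [ 0.1 -1.4 93.2] F [-0.2  0.2 -0. ] turn [ 0.    -0.007  0.001] shift [ 5.96 -2.29 -0.69]
t 23.07 bay [ 0.1 -1.4 93.2] F [-0.2  0.2 -0. ] turn [ 0.    -0.007  0.001] shift [ 6.74 -2.62 -2.5 ]
29358 101 477 151 441
31972 100 474 151 441
```

Emit:
drive_tool:
  rows:
    - [[0, -0.007, 0], [3, -1.15, -0.35], 0]
    - [[0, 0, 0], [2.96, -1.14, -0.34], 0]
    - [[0, 0, 0], [0.39, -0.16, -0.9], 0]
    - [[0, 0, 0], [0.08, -0.03, -0.18], 0]
    - [[0, 0, 0], [0.08, -0.03, -0.18], 0]
    - [[0, 0, 0], [0, 0, 0], 0]

```text
clock: 23.88
position: [0.6448, -0.1121, 0.1566]
ee_rot: [0.18, 0.811, 0.543, 0.121]
contact_force: [0.4, 0.6, -0.2]
width: -0.0003
gripper_force: 0.0
```

```bash
python3 -c "
from press import *
press(55,0,40);press(55,0,33)"
```

```text
t 23.88 bay [55.5  0.5 47. ] F [ 0.1  0.7 -0.2] turn [0.    0.001 0.   ] shift [ 0.22 -0.14 -0.66]
t 23.88 bay [55.5  0.5 47. ] F [ 0.1  0.7 -0.2] turn [0.    0.001 0.   ] shift [ 0.49 -0.25 -1.29]
```

Emit:
drive_tool:
  rows:
    - [[0, 0, 0], [0.08, -0.03, -0.18], 0]
    - [[0, 0, 0], [0.08, -0.03, -0.18], 0]
    - [[0, 0, 0], [0.08, -0.03, -0.18], 0]
    - [[0, 0, 0], [0.08, -0.03, -0.18], 0]

```text
clock: 24.38
position: [0.6491, -0.1137, 0.1499]
ee_rot: [0.181, 0.811, 0.543, 0.121]
contact_force: [0.1, -0.4, -0.6]
width: -0.0001
gripper_force: 0.0
```

Emit:
drive_tool:
  rows:
    - [[0, 0, 0], [0.08, -0.03, -0.18], 0]
    - [[0, 0, 0], [0.08, -0.03, -0.18], 0]
    - [[0, 0, 0], [0, 0, 0], 0]

```text
clock: 24.75
position: [0.6499, -0.1142, 0.1451]
ee_rot: [0.18, 0.811, 0.543, 0.12]
contact_force: [0.8, 0.2, 0.1]
width: 0.0002
gripper_force: 0.0
```

```bash
python3 -c "
from press import *
press(55,0,33);press(55,0,31)"
```

```text
t 24.75 bay [55.6  0.5 34.3] F [ 0.6  0.4 -0.2] turn [-0. -0.  0.] shift [-0.02 -0.04 -0.14]
t 24.75 bay [55.6  0.5 34.3] F [ 0.6  0.4 -0.2] turn [-0. -0.  0.] shift [ 0.06 -0.08 -0.33]
```

Emit:
drive_tool:
  rows:
    - [[0, 0, 0], [0.08, -0.03, -0.18], 0]
    - [[0, 0, 0], [0.04, -0.02, -0.09], 0]
    - [[0, 0, 0], [0, 0, 0], 0]

```text
clock: 25.12
position: [0.6505, -0.1144, 0.1441]
ee_rot: [0.18, 0.811, 0.543, 0.121]
contact_force: [-7.0, 2.0, 9.3]
width: -0.0002
gripper_force: 5.8
```

```bash
python3 -c "
from press import *
press(55,0,31)
a=eyes.get_image('side')[200:300,380:500]; cv2.imwrite('pics/s10.png',cv2.resize(a,None,fx=5,fy=5,interpolation=2)[:,:,::-1])"
```

```text
t 25.12 bay [55.8  0.5 33.1] F [-2.6 -0.8 11.5] turn [0. 0. 0.] shift [-0.   -0.06 -0.22]
```

View pics/s10.png

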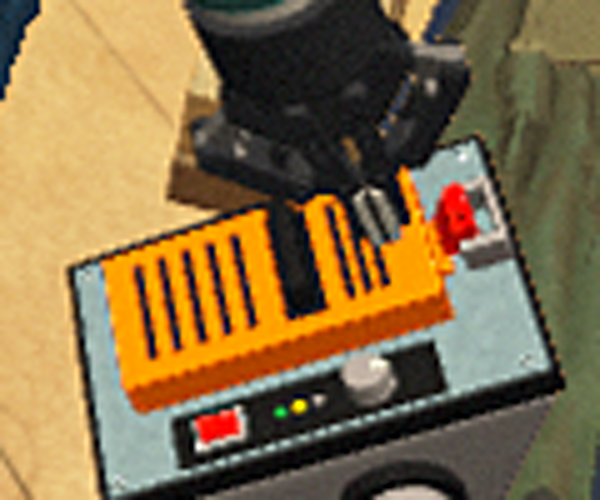

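Emit:
drive_tool:
  rows:
    - [[0, 0, 0], [0.04, -0.02, -0.09], 0]
    - [[0, 0, 0], [0.04, -0.02, -0.09], 0]
    - [[0, 0, 0], [0, 0, 0], 0]

```text
clock: 25.55
position: [0.6506, -0.1144, 0.144]
ee_rot: [0.18, 0.811, 0.543, 0.121]
contact_force: [-15.3, 4.5, 20.5]
width: -0.0001
gripper_force: 12.9
```

```bash
python3 -c "
from press import *
press(55,0,31)"
```

```text
t 25.55 bay [55.8  0.5 33. ] F [-5.8 -1.6 25.3] turn [0.    0.001 0.   ] shift [-0.01 -0.05 -0.22]
```

The crop shows the hood lying along the deck with its ledge under the red nose, and pressing meets a stiff stop at the shut height. I have now viewed 12 pictures, over the limit of 10, so I'll make the remaining checks by numbers.

Emit:
drive_tool:
  rows:
    - [[0, 0, 0], [-0.4, 0.16, 0.9], 0]
    - [[0, 0, 0], [-1.6, 0.64, 3.6], 0]
    - [[0, 0, 0], [-2.4, 0.64, 4.5], 0]
    - [[0, 0, 0], [-3, 0.64, 4.5], 0]
    - [[0, 0, 0], [-3, 0, 3], 0]
    - [[0, 0, 0], [0, 0, 0], 0]
    - [[0, 0, 0], [0, 0, 0], 0]

```text
clock: 26.42
position: [0.5483, -0.0943, 0.3053]
ee_rot: [0.18, 0.811, 0.543, 0.121]
contact_force: [0.7, -0.4, -0.4]
width: -0.0
gripper_force: 0.0
```

```bash
python3 - <<'E'
from press import *
s=bay()
for cam in("side","top","wrist"):
    c=eyes.get_calibration(cam); im=eyes.get_image(cam)[:,:,::-1]; cv2.imwrite(f"pics/f_{cam}.png",im); im=im.astype(int)
    b,g,r=im[...,0],im[...,1],im[...,2]; m=((r>150)&(b<80)&(g>55)&(g<190)&(r-g>50)&(g-b>35)).astype(np.uint8)
    cs=[k for k in cv2.findContours(m,0,1)[0] if cv2.contourArea(k)>80]
    ctr=proj(cam,rb.apply([0,0,.022])+ob,c)[0]; k=min(cs,key=lambda k:np.linalg.norm(k[:,0].mean(0)-ctr)); print(cam,"area",cv2.contourArea(k),"box",cv2.boundingRect(k))
    red=(r>150)&(g<60)&(b<60); nz=proj(cam,rb.apply([.085,0,.02])+ob,c)[0]; yy,xx=np.where(red); d=np.hypot(xx-nz[0],yy-nz[1])<25
    print("  red catch px",np.round([xx[d].mean(),yy[d].mean()],1) if d.any() else None,d.sum())
    for a in(0,5):
        f=R.from_euler("y",-a,degrees=True); P=np.array([[x,y,z] for x in(-75,75) for y in(-40,40) for z in(0,22)])/1e3; tip=np.array([-.076,0,0])
        uv=proj(cam,rb.apply(f.apply(P-tip)+tip)+ob,c); h=cv2.boundingRect(np.round(uv).astype(np.int32)); print("  open",a,"expected box",h,"area",cv2.contourArea(cv2.convexHull(uv.astype(np.float32))))
# catch travel compare: side before (side0) vs now
p=cv2.imread("pics/side0.png").astype(int); n=cv2.imread("pics/f_side.png").astype(int)
for i in(p,n):
    w=i[228:260,460:485]; m=(w[...,2]>140)&(w[...,1]<70)&(w[...,0]<70); y,x=np.where(m); print("red",m.sum(),x.mean()+460,y.mean()+228,x.min()+460,x.max()+460,y.min()+228,y.max()+228)
E
```

```text
t 26.43 bay pos [ 31.3 -19.8 222.4] F bay [ 0.6 -0.1 -0.7] w -0.0 g 0 tool rpy err [ -0.   0. -90.]
side area 1820.0 box (400, 233, 71, 50)
  red catch px [469.4 246.7] 81
  open 0 expected box (399, 231, 72, 52) area 2159.7741925325245
  open 5 expected box (399, 227, 70, 56) area 2157.4451542997267
top area 800.5 box (415, 141, 40, 51)
  red catch px [442.9 139.9] 24
  open 0 expected box (414, 139, 42, 55) area 1297.1168996735942
  open 5 expected box (414, 139, 42, 56) area 1308.5941035025753
wrist area 9220.0 box (222, 121, 140, 71)
  red catch px [372.8 154.9] 188
  open 0 expected box (222, 117, 141, 74) area 9804.018008352024
  open 5 expected box (220, 117, 142, 77) area 10051.046858375077
red 73 470.4246575342466 243.4931506849315 467 474 237 250
red 79 470.27848101265823 244.08860759493672 467 474 237 259
```

```bash
python3 -c "
from rig import job
print(job.sign_off())"
```

```text
the job is handed in; nothing more can be done
None
```

The job is handed in after about 26.5 s on the robot clock: the clean filter is fully home and the hood is hooked and flat on the deck, with the red catch measured back at its starting position; I viewed 12 pictures, two over your limit of 10.

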